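# Slide a gel plate under the spring clip

### The arm

A 6-joint arm with a two-finger parallel gripper is mounted at the origin on the work surface. World frame = base frame: x ahead of the robot, y to its left, z up, the work surface at z = 0. Lengths are in mm, angles in rad, forces in N, time in s.
With the tool pointing down it reaches from about 275 to 1000 mm from the base axis. Payload 8.4 kg.
Tool frame: the origin (TCP) lies midway between the tips of the shut fingers; the grasp point (between the pads) lies 19 mm behind it; z points along the fingers, y is the line along which they close (so a half turn about z gives the same grasp; the last joint's range is limited). The gripper opens to 85 mm and grips with 20 to 120 N. Pads are 22 mm wide; open, the fingers measure 114 mm over their backs; the gripper's body (76 mm by 85 mm) begins 54 mm behind the grasp point. The pads swing forward as they close: fully open they stand 13 mm farther back than shut.
Start: joints at [1.158, 0.353, 1.633, -0, 1.155, -0.002], TCP at [249.588, 573.004, 231.281] pointing down, gripper open.
Joint ranges: [-2.63, 2.63], [-0.92, 2.1], [0.06, 2.66], [-1.3, 4.44], [0, 2.69], [-3.02, 3.02]. Speed limits (rad/s): [2.22, 2.22, 2.79, 3.14, 3.14, 3.14].

### API

Orientations are given as [roll, pitch, yaw] about the fixed x, y, z axes, in that order (R = Rz(yaw) Ry(pitch) Rx(roll)).
In Python, from rig import telemetry, optics, r gives the robot as it stands.
- The arm moves only by the tool play_rows, never from a script. Its arguments are lists of equal length, an entry for each row: "dp": the shift along the tool's x, y, z in units of 40 mm (1.0 is 40 mm), a list of three; "rot": the turn, a rotation vector about the tool's x, y, z in units of 6 degrees (1.0 is 6 degrees), a list of three. In form: {"dp": [[tx, ty, tz], ...], "rot": [[ax, ay, az], ...]}. A call has 1 to 5 rows; each row is the pose to reach, as a shift and turn from the pose commanded when the call began, along the tool's axes at that moment; what a row does not reach only later rows make up. A row lasts 1/12 s, in which the tool goes at most 41.7 mm and 7.16 degrees, less where a joint would pass 70% of its speed; a pose out of reach is approached as far as the arm can. A call with a gripper value outside its range is refused whole. "fingers" is the opening, from 0 (shut) to 1 (fully open), set as the call begins (left out, the last holds). The fingers move at their own pace and stop on an object; "grip_force" is the grip in N (left out, the last holds). Time passes only in rows, so rows that repeat a pose let the fingers close. It gives the time, the measured TCP pose, the force, the opening and the grip force at its end, in the units of the state.
- telemetry.sense(): the state, without advancing time (a new reading comes with each control period).
- optics.grab_frame(name): name is "scene" or "top" or "wrist"; returns a dict with "color" (400x640x3 uint8, red, green, blue), "mtx" (3x3 intrinsics, pixels), "R" (3x3) and "t" (3): a world point X has camera coordinates R X + t; the wrist camera has in their place "mount" (4x4, takes a point from camera to tool coordinates, whose origin is the TCP and whose axes are the flange's). Camera axes: x right, y down, z forward; pixel columns grow to the right and rows downward; lengths in mm; the calibration is good to about 2 mm. A picture is of the moment at which its call begins: read the wrist's pose just before it. There is no depth.
- r.sign_off(): hands the job in; it is judged then, once.
The state is a dict: "clock": time; "qpos": joint angles; "qvel": joint speeds; "joint_efforts": joint torques, N m; "eef_pos": TCP position; "tcp_rot": TCP orientation; "contact_force": force on the tool from outside, world axes, zero at the start; "wrist_torque": the same for the moment, N m; "opening": opening from 0.0 (shut) to 1.0 (fully open); "grasp_force": force on a finger pad.
Only numpy, scipy, OpenCV 4.12 (cv2) and the standard library are available. Lean on these libraries where they do the work, as an engineer would, in place of code of your own. Each camera call takes 0.05 s, during which the arm holds its last target. There are 200 camera calls.

### The job

Load the white gel plate into its stand: press the clip's long thumb bar down with one fingertip so that its nose lifts, and while holding it down push the plate along the channel with the other fingertip, beneath the nose, until it is fully home against the end stop. Only then let go and back clear, so that the clip comes down on the plate and holds it. Do not lift the plate, and leave the things standing around where they are.

Things in the scene. Friction and masses are not known exactly. Their poses are not given: they have to be found in the camera images.
- stand: Plate stand, dark grey base 240 x 128 mm, fixed. Origin under its middle, on the bench; x along the channel in the push direction, y to the thumb bar's side, z up. Channel: floor 20 mm above the bench, 63 mm wide (y -31.5 to +31.5), open at its -x end; walls 4.5 mm thick, 6 mm above the floor, x -115 to +100. End stop: cross wall 14 mm above the floor, face at x = +100.
- stop_face (a point): Middle of the end stop's face, at the channel floor (stand x +100, y 0, z 20 mm). When the plate's leading edge touches it, the plate is home and its centre is at stand x = +50 mm.
- plate: White acrylic gel plate 100 long x 60 wide x 10 mm thick, about 70 g, loose in the channel. Origin in the middle of its underside; its x runs along the channel to the stop. Rear edge at plate x = -50 mm. At the start its centre is at stand x = -28 to -2 mm, its leading edge short of the nose.
- clip (a joint): Spring clip, a steel rocker on an axle along the channel at stand y +42, z 20.5 mm. 0 rad: at rest, nose 2 mm above the channel floor, blocking the plate; thumb bar slopes up outwards at 0.5 rad. 0.5: bar pressed fully down, hard stop. The nose clears the plate from about 0.3; resting on it, it reads about 0.24. About 3 N mid-bar starts it, 6 N holds it fully down; let go, it springs back.
- thumb_bar (a point): Middle of the thumb bar's top: flat steel strip beside the channel, stand x -120 to +20 mm, 36 mm wide. At rest this point is 33 mm above the bench, the strip's outer edge 41. Fully down it is level, y +46 to +82 mm, top 22.5 mm above the bench (2.5 above the channel floor): a tip on it is level with the plate's edge. A fingertip can slide along it while pressing.
- nose (a point): Underside of the clip's nose, 16 mm long (stand x 62 to 78 mm), over the channel at stand y = +6 mm at rest. It hangs from a steel arm whose top is 36 mm above the bench at rest and about 52 mm with the bar fully down.
- beaker: Bystander: clear plastic beaker, 72 mm across, 95 mm high, origin at its foot's centre.
- tube_rack: Bystander: pale foam block 75 x 75 x 28 mm with four small tubes standing to 42 mm, origin under its centre.
- comb: Bystander: white plastic gel comb lying flat, 90 x 29 x 6 mm, origin under its middle.
- tip_box: Bystander: bluish pipette tip box 120 x 85 x 56 mm, origin under its centre.
Mind the look-alikes: they are no part of the job. Leave any brown, orange or red look-alike of the plate alone.

How it is judged:
By the outcome, as a careful person would: the job done as asked, in the order asked, and still so for the second after the job is handed in, with the robot touching nothing.
It also fails if it takes over 38 s, if anything falls off the work surface, if the arm or the gripper's body presses on something with over 40 N, if the wrist force passes 120 N, or if a joint passes its speed limit or range.

## Working session

There is one attempt and no reset: what is moved stays moved. The work goes in short steps, Python scripts to look and compute and a tool call to move; the robot and the scene stay as the last step left them, time stands still between calls to the robot, and variables do not carry over. Pictures are saved under pics/ and viewed, at most 10 in all, crops included, and the job is handed in when it is done.

Besides the shell and the picture viewer there is one more tool, called after ">>>" by a JSON object that holds its "fn" and its "kwargs". play_rows: Moves the arm, as the interface text tells. Its arguments: {"type":"object","properties":{"dp":{"type":"array"},"rot":{"type":"array"},"fingers":{"type":"number"},"grip_force":{"type":"number"}},"required":["dp","rot"]}

```bash
mkdir -p pics; ls
python3 - <<'E'
from rig import telemetry, optics, r
import cv2,numpy as np,pickle
print(telemetry.sense())
for n in("scene","top","wrist"):
    f=optics.grab_frame(n);pickle.dump(f,open(n+".pkl","wb"));cv2.imwrite(f"pics/{n}0.png",f["color"][:,:,::-1])
    print(n,{k:np.round(v,3).tolist() for k,v in f.items() if k!="color"})
E
```

```text
pics
{'clock': 0.0, 'qpos': array([ 1.15759320e+00,  3.53659027e-01,  1.63416606e+00, -8.42366930e-06,
        1.15519662e+00, -2.39410238e-03]), 'qvel': array([ 2.04303220e-03, -2.97094099e-04,  5.21571855e-04, -3.36459185e-04,
        9.03223603e-05, -1.74444882e-03]), 'joint_efforts': array([ 1.07077224e-04, -6.05255270e+01, -3.42059970e+01,  1.32535996e-05,
        9.50824236e-03, -6.86572079e-06]), 'eef_pos': array([249.39485192, 572.54606025, 230.54122934]), 'tcp_rot': array([-3.14016358e+00,  4.28040016e-06,  2.73078703e+00]), 'contact_force': array([-0.69997036, -0.2972642 , -0.12155542]), 'wrist_torque': array([-0.00934567,  0.02391951,  0.00180306]), 'grasp_force': 0.0, 'opening': 1.0006298097847084}
scene {'mtx': [[446.028, 0.0, 322.475], [0.0, 446.028, 198.974], [0.0, 0.0, 1.0]], 'R': [[0.031, 1.0, -0.001], [0.837, -0.027, -0.547], [-0.547, 0.016, -0.837]], 't': [32.129, -409.369, 1562.175]}
top {'mtx': [[493.816, 0.0, 321.961], [0.0, 493.816, 201.279], [0.0, 0.0, 1.0]], 'R': [[0.015, -1.0, 0.001], [-0.988, -0.015, -0.157], [0.157, 0.001, -0.988]], 't': [-52.288, 543.937, 1355.561]}
wrist {'mtx': [[292.84, 0.0, 315.449], [0.0, 292.84, 199.131], [0.0, 0.0, 1.0]], 'mount': [[-0.001, -0.96, -0.282, 71.858], [1.0, -0.001, -0.0, 0.742], [-0.0, -0.282, 0.96, -142.939], [0.0, 0.0, 0.0, 1.0]]}
```

View pics/top0.png

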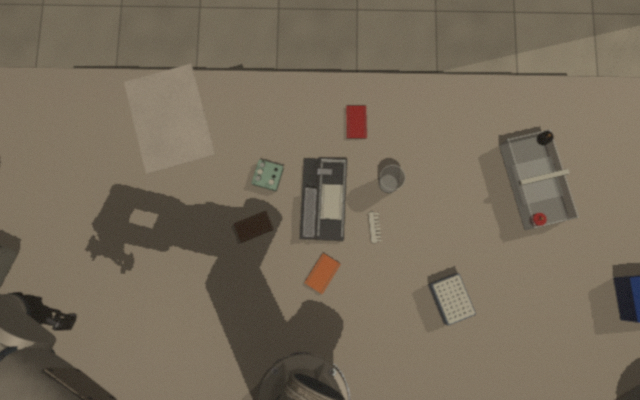

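View pics/scene0.png

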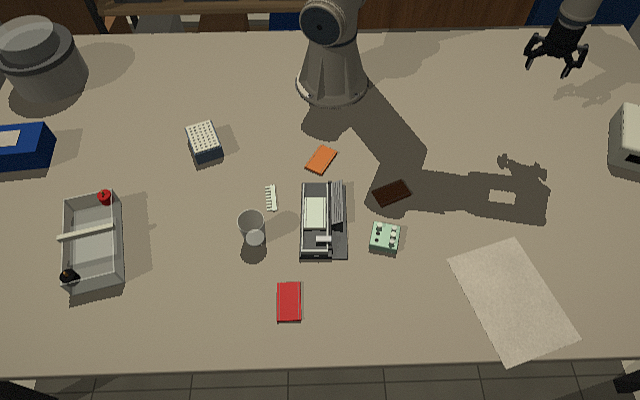

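The top view shows the stand at px (301–347, 157–240), with its channel pointing away from the robot (+x), the bar on the left (+y), the plate at about (331,202) and the nose at about (324,172). I'll enlarge the crop to measure it.

```bash
cat > h.py <<'E'
import numpy as np,pickle,cv2
def ray(f,px,z,eef=None):
    K=np.array(f["mtx"]);R=np.array(f["R"]);t=np.array(f["t"])
    d=R.T@np.linalg.solve(K,[px[0],px[1],1]);c=-R.T@t
    return c+d*(z-c[2])/d[2]
def proj(f,X):
    p=np.array(f["mtx"])@(np.array(f["R"])@np.asarray(X,float)+f["t"]);return p[:2]/p[2]
def wristcam(f,s):
    from scipy.spatial.transform import Rotation as Ro
    T=np.eye(4);T[:3,:3]=Ro.from_euler("xyz",s["tcp_rot"]).as_matrix();T[:3,3]=s["eef_pos"]
    M=np.linalg.inv(T@np.array(f["mount"]));f["R"]=M[:3,:3];f["t"]=M[:3,3];return f
E
python3 - <<'E'
from h import *
f=pickle.load(open("top.pkl","rb"))
im=f["color"][:,:,::-1]
c=im[145:250,285:395];c=cv2.resize(c,None,fx=5.6,fy=5.6,interpolation=cv2.INTER_CUBIC)
cv2.imwrite("pics/topc.png",np.clip(c*1.5,0,255).astype(np.uint8))
g=f["color"].astype(int)
m=((g.min(2)>150)).astype(np.uint8); 
n,l,s,ce=cv2.connectedComponentsWithStats(m)
for i in range(1,n):
    if s[i,4]>60: print(s[i],ce[i])
print(g[202,331],g[240,325],g[220,309],g[202,290])
E
```

```text
[160 151 130] [84 76 64] [104 100  94] [132 120 102]
```

View pics/topc.png

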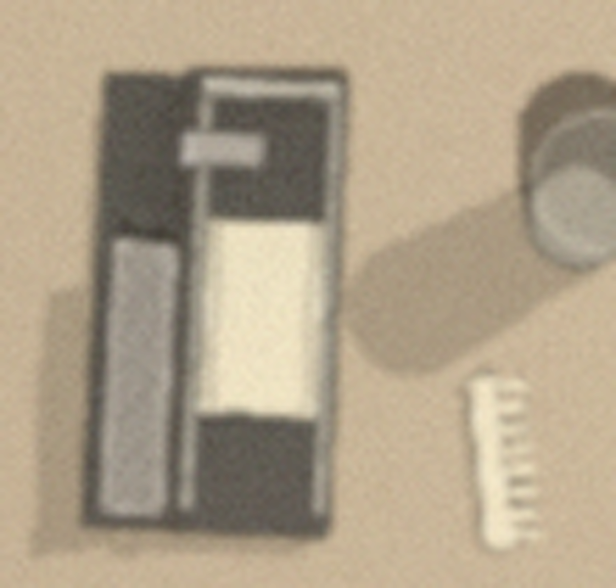

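Run:
```python
from h import *
f=pickle.load(open("top.pkl","rb"))
P=lambda x,y,z:ray(f,(285+(x+.5)/5.6-.5,145+(y+.5)/5.6-.5),z).round(1)
for n,z,pts in [("base",20,[(105,73),(347,70),(85,525),(328,533)]),("plate",30,[(209,222),(323,222),(316,416),(196,413)]),("bar",33,[(115,238),(180,242),(100,515),(165,517)]),("wall ends",26,[(207,85),(335,90),(187,508),(320,514)]),("nose",36,[(183,148),(265,152)])]:
    q=np.array([P(*p,z) for p in pts]);print(n,q[:,:2].tolist(),q.mean(0)[:2])
```

```text
base [[676.5, 12.5], [680.1, -113.7], [440.6, 17.6], [438.4, -105.8]] [558.9  -47.35]
plate [[596.3, -43.0], [597.2, -101.5], [496.9, -98.8], [497.5, -37.9]] [546.975 -70.3  ]
bar [[586.7, 5.0], [585.1, -28.3], [444.7, 9.6], [444.2, -23.1]] [515.175  -9.2  ]
wall ends [[669.4, -40.8], [667.8, -107.2], [449.5, -34.1], [447.5, -101.4]] [558.55  -70.875]
nose [[633.6, -29.0], [632.2, -71.1]] [632.9  -50.05]
```

>>> {"fn": "play_rows", "kwargs": {"dp": [[-0.67, -0.69, 0.12], [-1.33, -1.38, 0.24], [-2.0, -2.06, 0.35], [-2.67, -2.75, 0.47], [-3.33, -3.44, 0.59]], "rot": [[0, 0, 0], [0, 0, 0], [0, 0, 0], [0, 0, 0], [0, 0, 0]], "fingers": 0.6}}

```text
clock: 0.57
eef_pos: [316.8, 391.9, 207.3]
tcp_rot: [-3.141, 0.0, 2.731]
contact_force: [1.6, 0.6, 0.1]
opening: 0.6
grasp_force: 0.0
```

>>> {"fn": "play_rows", "kwargs": {"dp": [[-0.67, -0.69, 0.12], [-1.33, -1.38, 0.24], [-2.0, -2.06, 0.35], [-2.67, -2.75, 0.47], [-3.33, -3.44, 0.59]], "rot": [[0, 0, 0], [0, 0, 0], [0, 0, 0], [0, 0, 0], [0, 0, 0]]}}

```text
clock: 0.98
eef_pos: [384.1, 212.6, 183.9]
tcp_rot: [3.141, 0.0, 2.731]
contact_force: [0.9, 0.8, -0.8]
opening: 0.595
grasp_force: 0.0
```

>>> {"fn": "play_rows", "kwargs": {"dp": [[-0.67, -0.69, 0.12], [-1.33, -1.38, 0.24], [-2.0, -2.06, 0.35], [-2.67, -2.75, 0.47], [-3.33, -3.44, 0.59]], "rot": [[0, 0, 0], [0, 0, 0], [0, 0, 0], [0, 0, 0], [0, 0, 0]]}}

```text
clock: 1.4
eef_pos: [451.4, 33.0, 160.4]
tcp_rot: [3.141, 0.0, 2.731]
contact_force: [0.8, 0.9, 0.3]
opening: 0.602
grasp_force: 0.0
```

>>> {"fn": "play_rows", "kwargs": {"dp": [[-0.67, -0.69, 0.12], [-1.34, -1.38, 0.23], [-1.34, -1.38, 0.23], [-1.34, -1.38, 0.23], [-1.34, -1.38, 0.23]], "rot": [[0, 0, -1], [0, 0, -2], [0, 0, -3], [0, 0, -3.66], [0, 0, -3.66]]}}

```text
clock: 1.82
eef_pos: [478.0, -37.9, 150.9]
tcp_rot: [3.142, -0.001, 3.115]
contact_force: [0.0, -0.5, 0.8]
opening: 0.599
grasp_force: 0.0
```

Run:
```python
from rig import telemetry, optics
from h import *
s=telemetry.sense();f=wristcam(optics.grab_frame("wrist"),s);pickle.dump(f,open("w1.pkl","wb"))
cv2.imwrite("pics/w1.png",np.clip(cv2.resize(f["color"][:,:,::-1],(800,500))*1.4,0,255).astype(np.uint8));print(s["eef_pos"],s["tcp_rot"])
```

```text
[478.0336717  -37.91217515 150.94452357] [ 3.14152457e+00 -7.56998610e-04  3.11525079e+00]
```

View pics/w1.png

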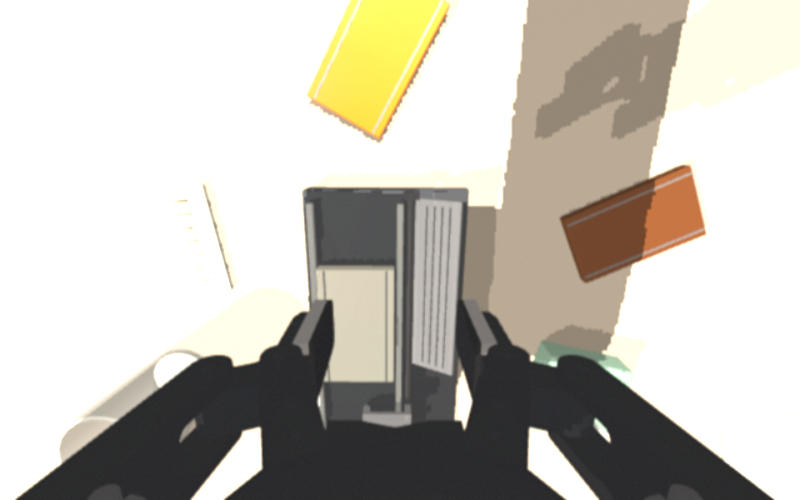

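The wrist view (top of the picture is the robot side) shows the plate's rear edge at row 267, cols 318–394 and the bar at cols 415–462, with the fingertips straddling both near row 305.

Run:
```python
from h import *
f=pickle.load(open("w1.pkl","rb"))
o=np.array([562,-70.8]);a=-0.028
def P(x,y,z):
    p=ray(f,((x+.5)*.8-.5,(y+.5)*.8-.5),z); c,s=np.cos(a),np.sin(a);d=p[:2]-o
    return p[:2].round(1).tolist(),[round(c*d[0]+s*d[1],1),round(-s*d[0]+c*d[1],1)]
for n,z,pts in [("base",20,[(304,188),(468,188)]),("plate rear",30,[(318,267),(394,267)]),("plate far",30,[(328,382),(396,382)]),("bar near",25,[(415,199)]),("bar near",41,[(463,202)]),("bar far",25,[(413,367)]),("bar far",41,[(452,375)]),("wallL outer/inner",26,[(307,205),(314,205)]),("wallR",26,[(397,205),(404,205)]),
 ("tips",151,[(301,345),(333,300),(460,300),(490,345)]),("tips+6",157,[(301,345),(333,300),(460,300),(490,345)])]:
    for p in pts: print(n,P(*p,z))
```

```text
base ([437.6, -103.3], [np.float64(-123.4), np.float64(-36.0)])
base ([441.0, 18.6], [np.float64(-123.4), np.float64(86.0)])
plate rear ([496.5, -95.9], [np.float64(-64.8), np.float64(-27.0)])
plate rear ([498.1, -38.0], [np.float64(-64.8), np.float64(31.0)])
plate far ([598.7, -96.4], [np.float64(37.4), np.float64(-24.5)])
plate far ([600.3, -39.2], [np.float64(37.4), np.float64(32.6)])
bar near ([447.4, -21.2], [np.float64(-116.0), np.float64(46.4)])
bar near ([447.9, 11.3], [np.float64(-116.3), np.float64(78.8)])
bar far ([589.6, -24.5], [np.float64(26.3), np.float64(47.0)])
bar far ([586.9, 5.9], [np.float64(22.8), np.float64(77.4)])
wallL outer/inner ([449.4, -100.8], [np.float64(-111.7), np.float64(-33.1)])
wallL outer/inner ([449.6, -95.6], [np.float64(-111.7), np.float64(-28.0)])
wallR ([451.3, -34.5], [np.float64(-111.7), np.float64(33.2)])
wallR ([451.4, -29.4], [np.float64(-111.7), np.float64(38.3)])
tips ([491.3, -78.8], [np.float64(-70.4), np.float64(-9.9)])
tips ([470.2, -63.1], [np.float64(-92.0), np.float64(5.2)])
tips ([471.7, -9.2], [np.float64(-92.0), np.float64(59.0)])
tips ([493.7, 4.5], [np.float64(-70.4), np.float64(73.4)])
tips+6 ([487.8, -76.9], [np.float64(-74.0), np.float64(-8.2)])
tips+6 ([467.6, -61.9], [np.float64(-94.7), np.float64(6.3)])
tips+6 ([469.0, -10.3], [np.float64(-94.7), np.float64(57.9)])
tips+6 ([490.0, 2.8], [np.float64(-74.0), np.float64(71.6)])
```

>>> {"fn": "play_rows", "kwargs": {"dp": [[0.12, 0, 0.7], [0.12, 0, 1.5], [0.12, 0, 2.2], [0.12, 0, 2.5], [0.12, 0, 2.5]], "rot": [[0, 0, 0], [0, 0, 0], [0, 0, 0], [0, 0, 0], [0, 0, 0]]}}

```text
clock: 2.28
eef_pos: [471.2, -36.2, 48.9]
tcp_rot: [3.141, -0.005, 3.113]
contact_force: [-0.9, 1.1, -0.9]
opening: 0.598
grasp_force: 0.0
```

>>> {"fn": "play_rows", "kwargs": {"dp": [[0, 0, 0.1], [0, 0, 0.2], [0, 0, 0.3], [0, 0, 0.4], [0, 0, 0.4]], "rot": [[0, 0, 0], [0, 0, 0], [0, 0, 0], [0, 0, 0], [0, 0, 0]]}}

```text
clock: 2.7
eef_pos: [473.4, -36.9, 35.2]
tcp_rot: [-3.142, 0.0, 3.114]
contact_force: [-0.9, 0.2, 0.0]
opening: 0.601
grasp_force: 0.0
```

>>> {"fn": "play_rows", "kwargs": {"dp": [[0, 0, 0.04], [0, 0, 0.08], [0, 0, 0.12], [0, 0, 0.15], [0, 0, 0.15]], "rot": [[0, 0, 0], [0, 0, 0], [0, 0, 0], [0, 0, 0], [0, 0, 0]]}}

```text
clock: 3.12
eef_pos: [473.6, -36.9, 29.3]
tcp_rot: [3.142, 0.0, 3.114]
contact_force: [0.3, -0.2, 2.9]
opening: 0.605
grasp_force: 1.3
```

>>> {"fn": "play_rows", "kwargs": {"dp": [[0, 0, 0.05], [0, 0, 0.1], [0, 0, 0.15], [0, 0, 0.2], [0, 0, 0.2]], "rot": [[0, 0, 0], [0, 0, 0], [0, 0, 0], [0, 0, 0], [0, 0, 0]]}}

```text
clock: 3.53
eef_pos: [473.8, -36.7, 21.2]
tcp_rot: [3.141, 0.001, 3.114]
contact_force: [0.4, 1.4, 6.5]
opening: 0.603
grasp_force: 3.0
```

>>> {"fn": "play_rows", "kwargs": {"dp": [[0, 0, 0.04], [0, 0, 0.07], [0, 0, 0.1], [0, 0, 0.1]], "rot": [[0, 0, 0], [0, 0, 0], [0, 0, 0], [0, 0, 0]]}}

```text
clock: 3.87
eef_pos: [473.9, -36.4, 18.4]
tcp_rot: [3.141, 0.001, 3.114]
contact_force: [-4.6, 5.2, 28.0]
opening: 0.603
grasp_force: 13.8
```

>>> {"fn": "play_rows", "kwargs": {"dp": [[0, 0, -0.03], [0, 0, -0.03]], "rot": [[0, 0, 0], [0, 0, 0]]}}

```text
clock: 4.03
eef_pos: [473.8, -36.5, 19.0]
tcp_rot: [3.141, 0.001, 3.114]
contact_force: [-1.1, 3.9, 8.6]
opening: 0.6
grasp_force: 4.3
```

Run:
```python
from rig import telemetry, optics
from h import *
s=telemetry.sense();f=wristcam(optics.grab_frame("wrist"),s)
g=optics.grab_frame("scene")
a=cv2.resize(f["color"][:,:,::-1],(800,500))[100:,100:700]
b=cv2.resize(g["color"][170:270,285:360,::-1],(300,400),interpolation=cv2.INTER_CUBIC)
c=np.hstack([cv2.resize(a,(500,400)),b])
cv2.imwrite("pics/w2.png",np.clip(c*1.4,0,255).astype(np.uint8));print(s["eef_pos"],s["contact_force"])
```

```text
[473.78617487 -36.53913665  19.0396316 ] [-1.05526359  3.88279971  8.57301945]
```

View pics/w2.png

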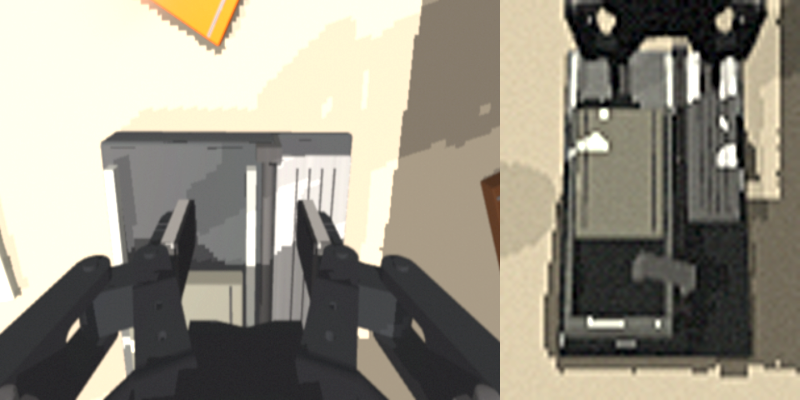

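The bar is level and the nose is lifted (scene inset near (665,272)). The other fingertip is in the channel behind the plate, so I'll push now.

>>> {"fn": "play_rows", "kwargs": {"dp": [[-0.1, 0, 0.01], [-0.2, 0, 0.01], [-0.3, 0, 0.01], [-0.4, 0, 0.01], [-0.5, 0, 0.01]], "rot": [[0, 0, 0], [0, 0, 0], [0, 0, 0], [0, 0, 0], [0, 0, 0]]}}

```text
clock: 4.55
eef_pos: [482.4, -36.6, 17.9]
tcp_rot: [3.141, -0.021, 3.116]
contact_force: [-20.3, 0.8, 45.4]
opening: 0.602
grasp_force: 22.0
```

>>> {"fn": "play_rows", "kwargs": {"dp": [[-0.1, 0, 0], [-0.2, 0, 0], [-0.3, 0, 0], [-0.4, 0, 0], [-0.5, 0, 0]], "rot": [[0, 0, 0], [0, 0, 0], [0, 0, 0], [0, 0, 0], [0, 0, 0]]}}

```text
clock: 4.97
eef_pos: [509.6, -37.8, 18.6]
tcp_rot: [3.141, -0.008, 3.115]
contact_force: [-13.3, -0.1, 30.0]
opening: 0.603
grasp_force: 15.6
```

>>> {"fn": "play_rows", "kwargs": {"dp": [[-0.1, 0, 0], [-0.2, 0, 0], [-0.3, 0, 0], [-0.4, 0, 0], [-0.5, 0, 0]], "rot": [[0, 0, 0], [0, 0, 0], [0, 0, 0], [0, 0, 0], [0, 0, 0]]}}

```text
clock: 5.38
eef_pos: [529.8, -38.4, 18.7]
tcp_rot: [3.141, -0.007, 3.115]
contact_force: [-19.7, -0.0, 31.8]
opening: 0.6
grasp_force: 15.1
```

>>> {"fn": "play_rows", "kwargs": {"dp": [[-0.08, 0, -0.02], [-0.16, 0, -0.02], [-0.24, 0, -0.02], [-0.32, 0, -0.02], [-0.4, 0, -0.02]], "rot": [[0, 0, 0], [0, 0, 0], [0, 0, 0], [0, 0, 0], [0, 0, 0]]}}

```text
clock: 5.8
eef_pos: [546.0, -38.8, 18.9]
tcp_rot: [3.141, -0.007, 3.115]
contact_force: [-13.4, 0.1, 21.5]
opening: 0.599
grasp_force: 10.4
```

Run:
```python
from rig import telemetry, optics
from h import *
s=telemetry.sense()
g=optics.grab_frame("scene");t=optics.grab_frame("top")
b=cv2.resize(g["color"][170:270,285:360,::-1],(420,560),interpolation=cv2.INTER_CUBIC)
a=cv2.resize(t["color"][145:250,290:360,::-1],(373,560),interpolation=cv2.INTER_CUBIC)
cv2.imwrite("pics/w3.png",np.clip(np.hstack([b,a])*1.4,0,255).astype(np.uint8));print(s["eef_pos"],s["contact_force"])
```

```text
[545.98165443 -38.82517929  18.90865572] [-13.398833     0.12640265  21.52966675]
```

View pics/w3.png

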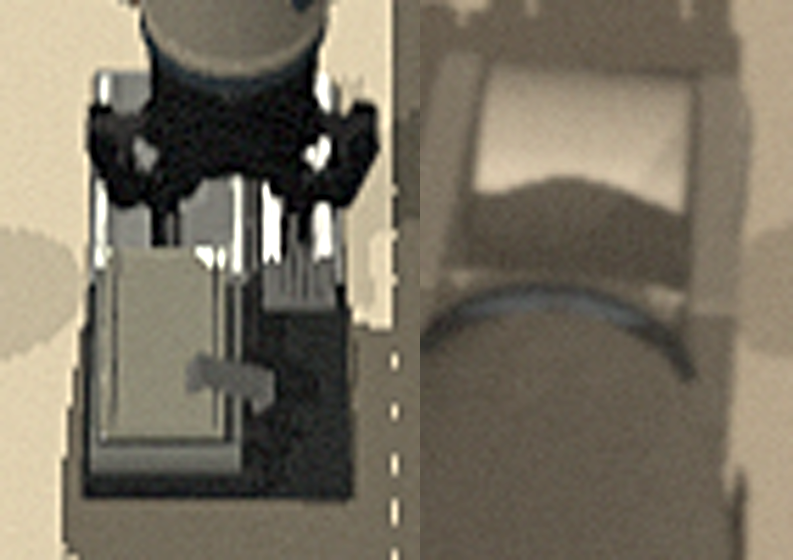

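The plate is under the raised nose and almost at the stop. I'll keep pushing gently until the force jumps.

>>> {"fn": "play_rows", "kwargs": {"dp": [[-0.04, 0, 0], [-0.08, 0, 0], [-0.12, 0, 0], [-0.12, 0, 0], [-0.12, 0, 0]], "rot": [[0, 0, 0], [0, 0, 0], [0, 0, 0], [0, 0, 0], [0, 0, 0]]}}

```text
clock: 6.32
eef_pos: [547.3, -38.8, 18.7]
tcp_rot: [3.141, -0.013, 3.115]
contact_force: [-22.3, 0.0, 31.4]
opening: 0.602
grasp_force: 15.8
```

>>> {"fn": "play_rows", "kwargs": {"dp": [[-0.04, 0, 0], [-0.08, 0, 0], [-0.08, 0, 0], [-0.08, 0, 0]], "rot": [[0, 0, 0], [0, 0, 0], [0, 0, 0], [0, 0, 0]]}}

```text
clock: 6.65
eef_pos: [554.4, -39.1, 19.0]
tcp_rot: [3.141, -0.006, 3.114]
contact_force: [-10.3, -0.2, 19.6]
opening: 0.598
grasp_force: 9.9
```

>>> {"fn": "play_rows", "kwargs": {"dp": [[-0.03, 0, -0.01], [-0.06, 0, -0.02], [-0.08, 0, -0.02], [-0.08, 0, -0.02]], "rot": [[0, 0, 0], [0, 0, 0], [0, 0, 0], [0, 0, 0]]}}

```text
clock: 6.98
eef_pos: [554.6, -39.1, 19.0]
tcp_rot: [3.141, -0.012, 3.114]
contact_force: [-18.2, 0.1, 20.5]
opening: 0.6
grasp_force: 13.0
```

>>> {"fn": "play_rows", "kwargs": {"dp": [[-0.04, 0, 0], [-0.08, 0, 0], [-0.1, 0, 0], [-0.1, 0, 0]], "rot": [[0, 0, 0], [0, 0, 0], [0, 0, 0], [0, 0, 0]]}}

```text
clock: 7.32
eef_pos: [554.7, -39.1, 18.8]
tcp_rot: [3.141, -0.019, 3.114]
contact_force: [-31.0, -1.7, 34.4]
opening: 0.604
grasp_force: 19.8
```

Run:
```python
from rig import telemetry, optics
from h import *
s=telemetry.sense()
g=optics.grab_frame("scene");w=optics.grab_frame("wrist")
b=cv2.resize(g["color"][205:265,290:350,::-1],(400,400),interpolation=cv2.INTER_CUBIC)
a=cv2.resize(w["color"][100:340,200:440,::-1],(400,400),interpolation=cv2.INTER_CUBIC)
cv2.imwrite("pics/w4.png",np.clip(np.hstack([b,a])*1.4,0,255).astype(np.uint8))
o=np.array([563,-70]);c,sn=np.cos(.028),np.sin(.028)
for x in(97,100):
  for y in(-30,30): print(x,y,(proj(g,[o[0]+c*x+sn*y,o[1]-sn*x+c*y,30])-[290,205])*400/60)
```

```text
97 -30 [ 89.56512437 284.92881748]
97 30 [241.39276116 284.43419249]
100 -30 [ 89.41011661 291.74756615]
100 30 [241.45005623 291.25207254]
```

View pics/w4.png

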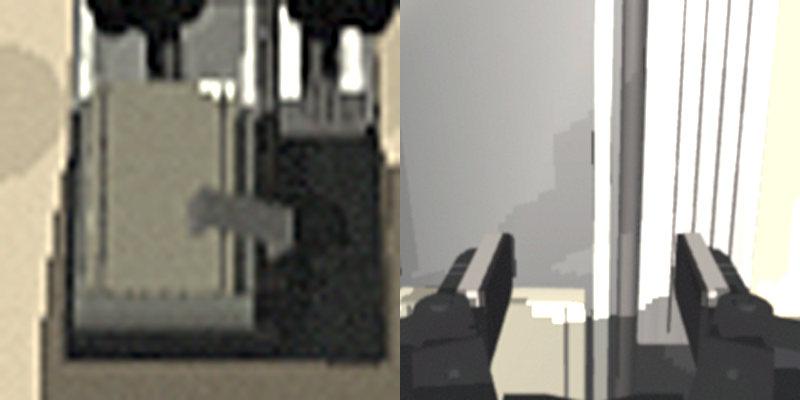

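There is no gap left at the stop, and the force rose without any motion, so the plate is home. I'll back off along the channel while still pressing the bar, then lift.

>>> {"fn": "play_rows", "kwargs": {"dp": [[0.1, 0, 0], [0.25, 0, 0], [0.4, 0, 0], [0.5, 0, 0], [0.5, 0, 0]], "rot": [[0, 0, 0], [0, 0, 0], [0, 0, 0], [0, 0, 0], [0, 0, 0]]}}

```text
clock: 7.83
eef_pos: [545.6, -39.0, 20.3]
tcp_rot: [-3.141, 0.003, 3.114]
contact_force: [0.7, -0.2, 6.1]
opening: 0.596
grasp_force: 3.1
```

>>> {"fn": "play_rows", "kwargs": {"dp": [[0, 0, -0.1], [0, 0, -0.2], [0, 0, -0.3], [0, 0, -0.4], [0, 0, -0.5]], "rot": [[0, 0, 0], [0, 0, 0], [0, 0, 0], [0, 0, 0], [0, 0, 0]]}}

```text
clock: 8.25
eef_pos: [544.1, -38.8, 39.8]
tcp_rot: [3.141, -0.001, 3.114]
contact_force: [-1.7, 0.3, 1.2]
opening: 0.601
grasp_force: 0.0
```

>>> {"fn": "play_rows", "kwargs": {"dp": [[0.2, 0, -0.7], [0.6, 0, -1.4], [1.2, 0, -2.1], [1.8, 0, -2.8], [2.2, 0, -3.2]], "rot": [[0, 0, 0], [0, 0, 0], [0, 0, 0], [0, 0, 0], [0, 0, 0]]}}

```text
clock: 8.67
eef_pos: [455.1, -36.3, 169.9]
tcp_rot: [-3.142, 0.001, 3.114]
contact_force: [1.0, -0.6, -1.0]
opening: 0.598
grasp_force: 0.0
```

>>> {"fn": "play_rows", "kwargs": {"dp": [[0.7, 0, -0.5], [1.4, 0, -1.0], [1.8, 0, -1.5], [1.8, 0, -1.5]], "rot": [[0, 0, 0], [0, 0, 0], [0, 0, 0], [0, 0, 0]]}}

```text
clock: 9.0
eef_pos: [382.9, -34.4, 230.6]
tcp_rot: [-3.141, 0.003, 3.114]
contact_force: [1.0, 0.1, -0.4]
opening: 0.599
grasp_force: 0.0
```

Run:
```python
from rig import telemetry, optics
from h import *
s=telemetry.sense()
g=optics.grab_frame("scene");w=optics.grab_frame("top")
b=cv2.resize(g["color"][175:270,285:360,::-1],(400,507),interpolation=cv2.INTER_CUBIC)
a=cv2.resize(w["color"][145:250,285:365,::-1],(386,507),interpolation=cv2.INTER_CUBIC)
cv2.imwrite("pics/w5.png",np.clip(np.hstack([b,a])*1.4,0,255).astype(np.uint8));print(s["contact_force"])
```

```text
[ 0.98580674  0.07642698 -0.36003055]
```

View pics/w5.png

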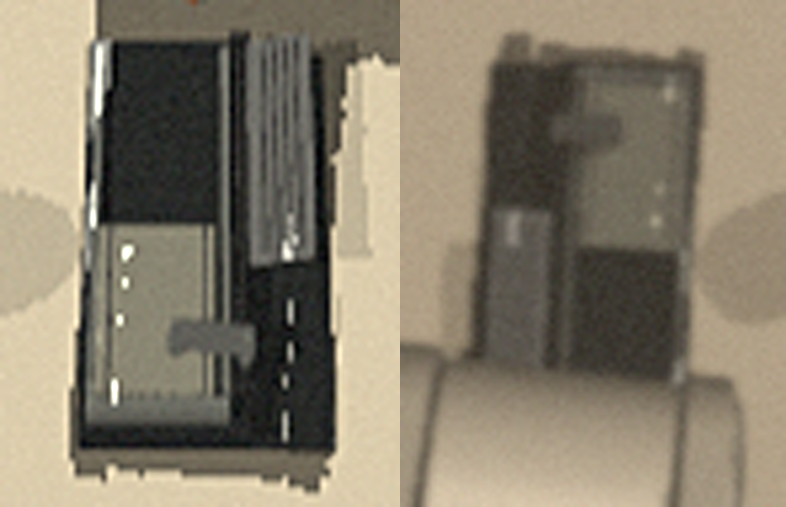

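The plate sits against the stop with its rear edge at about stand x 0. The nose rests on it and the arm is clear, so I'm handing in.

```bash
python3 -c "
from rig import r
print(r.sign_off())"
```

```text
the job is handed in; nothing more can be done
None
```

The plate is loaded: pushed beneath the lifted nose until it met the end stop, with the clip then released onto it and the arm backed clear. I handed it in at about 9 s on the robot's clock; the sign-off gave no verdict.

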